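Seat the chutney jar on the mixer-grinder base and hold it pressed

TASK

Pick up the steel chutney jar by the red bar on its lid and fit it upright into the collar of the white mixer-grinder base: turn it until its four yellow lugs line up with the collar's slots and drop in, then push it down against the sprung orange pad until it is fully home. This base only runs while the jar is pressed, so finish while still gripping the bar and pressing the jar fully down; do not let go. Leave the spice jar, rolling pin, colander and kadai where they are.

Things in the scene. Friction and masses are not known exactly. Their poses are not given: they have to be found in the camera images.
- grinder_jar: Loose steel chutney jar, black lid clamped on (one rigid piece, 0.35 to 0.55 kg). Origin: centre of the underside; z up. Body 91 mm in diameter (lowest 4 mm taper to 85), flat lid top 107 mm above the underside, overall height 142 mm with the red grip bar. Its four lugs mesh with the base's slots when its yaw equals the base's yaw plus any multiple of 90 degrees.
- jar_handle (a point): Middle of the red grip bar on the lid, on the jar's axis, 124.5 mm above the underside; axes as the jar's. The bar is 60 mm long along the jar's x, 20 mm wide along y, 35 mm tall (107 to 142 mm above the underside): grip it from above across the 20 mm.
- jar_lug (a point): Middle of the jar's yellow +x lug. Four equal lugs stick out at the jar's +x, -x, +y and -y, so two lie in line with the bar: each 12 mm wide, reaching 58 mm from the axis, from 12 to 27 mm above the underside, lower edge half-round (6 mm radius).
- motor_base: White mixer-grinder motor base, 164 mm in diameter, fixed to the counter (place and yaw vary). Origin: centre of its underside on the counter; z up. On top stands a grey collar (a broken ring), rim 105 mm above the counter, 35 mm deep, inner diameter about 95 mm, outer about 135 mm, with four slots.
- base_slot (a point): Rim-height middle of the collar's +x slot, 57 mm from the axis. Four equal slots cut the collar at the base's +x, -x, +y and -y, 16 mm wide (2 mm play each side of a lug), 35 mm deep, open upward, inward and outward.
- collar_top (a point): Centre of the collar's mouth, 105 mm above the counter; axes as the base's. Unmeshed, the lugs lie on the rim and the jar's underside is 93 mm above the counter. Meshed, it drops 5 mm more and meets the orange pad at 88 mm; fully home it is at 78 mm, the lug tops flush with the rim.
- pad (a joint): Travel in m of the sprung orange pad (80 mm disc) in the collar's well: 0 = up (its top 88 mm above the counter), 0.010 = fully depressed. The spring gives at about 8 N and is fully down at about 14 N: more than the jar's weight, so push 9 to 11 N beyond the weight; it springs back when the push ends.
- spice_jar: Bystander: amber glass spice jar with a green cap, 54 mm in diameter, 95 mm tall. Origin: centre of its underside.
- rolling_pin: Bystander: wooden rolling pin lying along its x, 330 mm long with its handles, 38 mm thick. Origin: under its middle.
- colander: Bystander: blue plastic colander, 200 mm in diameter (240 mm over its two lugs), 87 mm tall. Origin: centre of its underside.
- kadai: Bystander: steel kadai with a copper bottom, 250 mm in diameter (310 mm over its two handles), 90 mm tall. Origin: centre of its underside.
There are look-alikes about, which are no part of the job. What is shaped like the grinder_jar but brown is not meant. Several things look just like the motor_base: the one meant starts farthest to the robot's right.

How it is judged:
On the way, in this order (a step that is already met when the one before it is completed fails the run):
1. the jar is lifted clear of the counter by the fingers (height (world z) of grinder_jar above 0.03 m and contact force between the fingers and grinder_jar above 1 N and horizontal distance between grinder_jar and motor_base above 0.03 m), for 0.1 s.
2. the lugs have dropped into the collar's slots (z of grinder_jar in the frame of motor_base below 0.0905 m and horizontal distance between grinder_jar and motor_base below 0.006 m and angle between grinder_jar's own z axis and vertical below 0.12 rad).
3. the jar is pressed down until the pad is fully depressed (value of joint pad above 0.0085 m and z of grinder_jar in the frame of motor_base below 0.081 m), for 0.3 s.
At the end, for the whole second after the job is handed in: Fingers still hold the jar (over 3 N), upright within 0.06 rad, at rest, centred in the collar within 5 mm, yaw within 0.09 rad of a multiple of 90 degrees from the base, pad at least 8.5 of its 10 mm down, jar's underside 70 to 81 mm above the counter (all of step 3 and z of grinder_jar in the frame of motor_base above 0.07 m and horizontal distance between grinder_jar and motor_base below 0.005 m and angle between grinder_jar's own z axis and vertical below 0.06 rad and (angle between the x axis of grinder_jar and the x axis of motor_base, either way round below 0.09 rad or angle between the x axis of grinder_jar and the y axis of motor_base, either way round below 0.09 rad) and contact force between the fingers and grinder_jar above 3 N and linear speed of grinder_jar below 0.02 m/s); the arm keeps its last pose, push and grip.
It fails at once if the spice jar is pushed more than 3 cm (distance of spice_jar from where it was at the start of the episode above 0.03 m).
It fails at once if the rolling pin is pushed more than 3 cm (distance of rolling_pin from where it was at the start of the episode above 0.03 m).
It fails at once if the colander is pushed more than 3 cm (distance of colander from where it was at the start of the episode above 0.03 m).
It fails at once if the kadai is pushed more than 3 cm (distance of kadai from where it was at the start of the episode above 0.03 m).
It also fails if it takes over 40 s, if anything falls off the work surface, if the arm or the gripper's body presses on something with over 40 N, if the wrist force passes 120 N, or if a joint passes its speed limit or range.

ROBOT

A 6-joint arm with a two-finger parallel gripper is mounted at the origin on the work surface. World frame = base frame: x ahead of the robot, y to its left, z up, the work surface at z = 0. Lengths are in m, angles in rad, forces in N, time in s.
With the tool pointing down it reaches from about 0.325 to 0.775 m from the base axis. Payload 5.5 kg.
Tool frame: the origin (TCP) lies between the finger pads; the fingertips stand 8 mm ahead of it and the grasp point (between the pads) lies 11 mm behind it (tcp_to_tips is the distance from the TCP to the fingertips, in m); z points along the fingers, y is the line along which they close (so a half turn about z gives the same grasp; the last joint's range is limited). The gripper opens to 88 mm and grips with 3 to 60 N. Pads are 20 mm wide; open, the fingers measure 115 mm over their backs; the gripper's body (75 mm by 178 mm) begins 61 mm behind the grasp point.
Start: joints at [-1.17, 0.091, 1.231, -0, 1.82, -0.057], TCP at [0.265, -0.538, 0.231] pointing down, gripper open.
Joint ranges: [-2.87, 2.87], [-0.86, 2.18], [0.17, 2.46], [-1.51, 4.65], [0.06, 2.69], [-2.65, 2.65]. Speed limits (rad/s): [2.57, 2.57, 3.01, 3.14, 3.14, 3.14].

INTERFACE

Orientations are given as a unit quaternion [w, x, y, z].
In Python, from bench import * gives the robot as it stands. Calls block until the motion is done:
- move_to(position, orientation): joint-space move of the TCP to a pose.
- move_l(position, speed=0.15, orientation=None): straight line of the TCP; orientation=None keeps the orientation; speed is the mean speed in m/s.
- movej(angles): joint-space move.
- gripper_open() and close(): open the fingers fully, or close them until they stop; the grip force is fixed at half the most.
- hold(seconds).
- inverse_kinematics(position, orientation): joint angles nearest the present ones, or None.
- state(): the state.
- get_image(name): name is "side" or "top" or "wrist"; returns a dict with "frame" (384x512x3 uint8, blue, green, red), "depth" (384x512 float32, m along the optical axis (not along the pixel's ray), 0 where there is no reading), "camera_matrix" (3x3 intrinsics, pixels), "k1" (the pictures are not rectified: a ray, as slopes to the right and down, at radius r is drawn at 1 + k1 r^2 times it, then the intrinsics apply), "view" (4x4, takes a point from world to camera coordinates). Camera axes: x right, y up, looking along -z (the intrinsics and any distortion apply to the point x, -y, -z); pixel columns grow to the right and rows downward; lengths in m; the calibration is good to about 2 mm. A picture is of the moment at which its call begins.
A pose or a line that the arm cannot do raises IKError and nothing moves.
- job_done(): hands the job in; it is judged then, once.
The state is a dict: "time": time; "joint_pos": joint angles; "dq": joint speeds; "joint_torque": joint torques, N m; "ee_pos": TCP position; "ee_rot": TCP orientation; "ft_force": force on the tool from outside, world axes, zero at the start; "moment": the same for the moment, N m; "finger_gap": finger opening in m; "finger_force": force on a finger pad.
Only numpy, scipy, OpenCV 4.12 (cv2) and the standard library are available. Lean on these libraries where they do the work, as an engineer would, in place of code of your own. Each camera call takes 0.05 s, during which the arm holds its last target. There are 200 camera calls.

## Working session

There is one attempt and no reset: what is moved stays moved. The work goes in short steps, each a Python script; the robot and the scene stay as the last script left them, time stands still between calls to the robot, and variables do not carry over. Pictures are saved under pics/ and viewed, at most 10 in all, crops included, and the job is handed in when it is done.

```bash
mkdir -p pics; ls
cat > h.py <<'E'
from bench import *
import numpy as np, cv2
def snap(n,f=None):
    d=get_image(n)
    np.savez('pics/%s.npz'%(f or n),**{k:np.asarray(v) for k,v in d.items()})
    if f: cv2.imwrite('pics/%s.png'%f,d['frame'])
    return d
def rays(d,uv):
    K=np.array(d['camera_matrix'],float);k1=float(d['k1'])
    p=cv2.undistortPoints(np.array(uv,float).reshape(-1,1,2),K,np.array([k1,0,0,0,0.])).reshape(-1,2)
    V=np.array(d['view']);R=V[:3,:3];t=V[:3,3]
    return -R.T@t, np.c_[p[:,0],-p[:,1],-np.ones(len(p))]@R
def onplane(d,uv,z):
    o,r=rays(d,uv);return o+r*((z-o[2])/r[:,2])[:,None]
def cloud(d):
    h,w=d['depth'].shape;u,v=np.meshgrid(np.arange(w),np.arange(h))
    o,r=rays(d,np.c_[u.ravel(),v.ravel()]);return (o+r*d['depth'].ravel()[:,None]).reshape(h,w,3)
E
python3 - <<'E'
from h import *
for n in('top','side','wrist'): 
    d=snap(n,n+'0');print(n,d['k1'],np.round(np.linalg.inv(d['view'])[:3,3],3))
s=state();print(s)
E
```

```text
pics
top -0.1281520961081776 [0.405 0.029 1.377]
side 0.006829642676411783 [-0.177  1.083  0.852]
wrist -0.03200967747776917 [ 0.326 -0.508  0.384]
{'time': 0.15, 'joint_pos': array([-1.16969162e+00,  9.16723615e-02,  1.23160552e+00, -6.52146933e-06,
        1.81977146e+00, -5.66850662e-02]), 'dq': array([ 0.00031345, -0.00286702, -0.00308381,  0.00016219, -0.0005882 ,
       -0.00165766]), 'joint_torque': array([ 1.88427999e-03, -4.47043884e+01, -4.06908131e+01,  6.99585769e-02,
        2.74813530e-02, -1.40313755e-04]), 'ee_pos': array([ 0.26510449, -0.5380282 ,  0.22977683]), 'ee_rot': array([-7.17031574e-04,  9.73917665e-01,  2.26900534e-01, -1.27923415e-04]), 'ft_force': array([ 0.21073475, -0.56142064,  0.1643886 ]), 'moment': array([-0.00864768, -0.00178213,  0.04060328]), 'finger_force': 0.0, 'finger_gap': 0.08741688309895777}
```

View pics/top0.png

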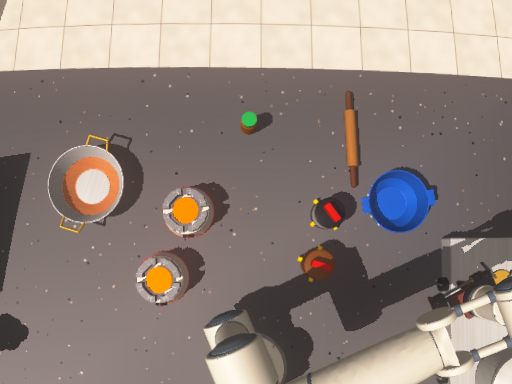

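View pics/side0.png

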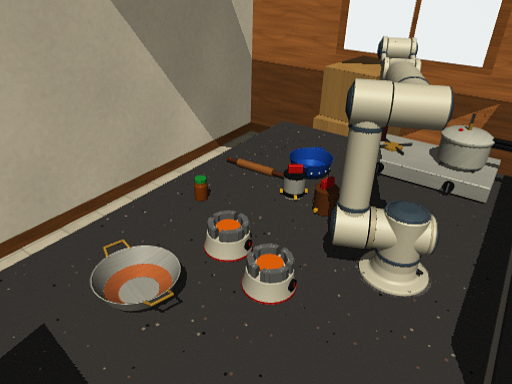

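The top view shows the steel jar with its red bar at (333,211) and the brown look-alike at (318,264). The two bases are at (187,211) and (160,278), the spice jar at (249,122), and the colander on the right. The first base looks farther right, so I'll measure to confirm.

Run:
```python
from h import *
d=dict(np.load('pics/top0.npz'));f=d['frame'].astype(int);B,G,R=f[...,0],f[...,1],f[...,2]
def blobs(m,z,nm):
    n,l,s,c=cv2.connectedComponentsWithStats(m.astype(np.uint8))
    for i in range(1,n):
        if s[i,4]>15:
            P=cloud(d)[l==i]; print(nm,s[i,4],c[i].round(1),onplane(d,[c[i]],z)[0].round(4),'depth med',np.median(P,0).round(3))
blobs((R>150)&(G<60)&(B<60),.142,'red')
blobs((R>200)&(G>110)&(G<190)&(B<60),.088,'orange')
blobs((G>120)&(R<80)&(B<110),.095,'green')
blobs((B>150)&(R<80),.04,'blue')
```

```text
red 158 [331.8 212. ] [ 0.4946 -0.2329  0.142 ] depth med [ 0.495 -0.233  0.141]
red 70 [316.6 263.5] [ 0.3437 -0.1872  0.142 ] depth med [ 0.344 -0.187  0.142]
orange 508 [185.1 209.9] [0.5011 0.206  0.088 ] depth med [0.501 0.206 0.089]
orange 521 [158.6 279.3] [0.289 0.283 0.088] depth med [0.29  0.282 0.089]
orange 64 [501.3 274.3] [ 0.3011 -0.8017  0.088 ] depth med [ 0.303 -0.8    0.091]
green 176 [249.  118.8] [0.7872 0.0129 0.095 ] depth med [0.787 0.013 0.096]
blue 2300 [403.3 198. ] [ 0.5493 -0.4917  0.04  ] depth med [ 0.552 -0.497  0.021]
blue 132 [366.9 206.2] [ 0.5216 -0.3694  0.04  ] depth med [ 0.518 -0.356  0.084]
```

View pics/wrist0.png

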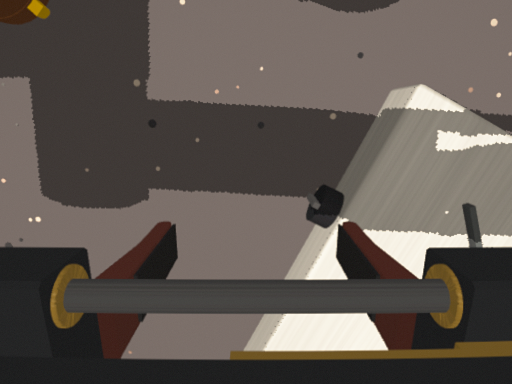

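The wrist view shows only counter, the stove edge at right, and the brown jar at (15,5). The base meant is the one at (0.501, 0.206). I'll rough out the bar yaw, then go over the jar for a close look.

```bash
cat >> h.py <<'E'
def quat(yaw): return np.array([0,np.cos(yaw/2),np.sin(yaw/2),0])
def wrap(a,p): return (a+p/2)%p-p/2
def redbar(d,z=.142,minA=15):
    f=d['frame'].astype(int);m=((f[...,2]>120)&(f[...,1]<60)&(f[...,0]<60)).astype(np.uint8)
    n,l,s,c=cv2.connectedComponentsWithStats(m); P=cloud(d); out=[]
    for i in range(1,n):
        q=(l==i)&(abs(P[...,2]-z)<.006)      # top face only, by depth
        if q.sum()<minA: continue
        v,u=np.nonzero(q); W=onplane(d,np.c_[u,v],z)[:,:2].astype(np.float32)
        r=cv2.minAreaRect(W*1000);b=cv2.boxPoints(r);e=[b[1]-b[0],b[2]-b[1]];e=max(e,key=np.linalg.norm)
        out.append((np.array(r[0])/1000,np.sort(r[1]),wrap(np.arctan2(e[1],e[0]),np.pi),len(v)))
    return out
E
python3 - <<'E'
from h import *
d=dict(np.load('pics/top0.npz'))
for o in redbar(d): print(o)
w=dict(np.load('pics/wrist0.npz')); print('optical axis',(-np.array(w['view'])[2,:3]).round(3))
for yaw in np.arange(-3,3.2,.5):
    print(round(yaw,1),[None if j is None else np.round(j,2)[[0,5]] for j in (inverse_kinematics([.495,-.233,.117],quat(yaw)),inverse_kinematics([.501,.206,.195],quat(yaw)))])
E
```

```text
(array([ 0.49487155, -0.23303278]), array([21.01698494, 60.05553436]), np.float32(0.64480555), 141)
(array([ 0.34004947, -0.20082138]), array([18.80016899, 59.07720947]), np.float32(1.2963694), 121)
optical axis [-0.222 -0.108 -0.969]
-3.0 [array([-0.5 , -2.21]), array([ 0.33, -1.39])]
-2.5 [None, array([ 0.33, -1.89])]
-2.0 [None, array([ 0.33, -2.39])]
-1.5 [array([-0.5 ,  2.57]), None]
-1.0 [array([-0.5 ,  2.07]), None]
-0.5 [array([-0.5 ,  1.57]), array([0.33, 2.4 ])]
0.0 [array([-0.5 ,  1.07]), array([0.33, 1.9 ])]
0.5 [array([-0.5 ,  0.57]), array([0.33, 1.4 ])]
1.0 [array([-0.5 ,  0.07]), array([0.33, 0.9 ])]
1.5 [array([-0.5 , -0.43]), array([0.33, 0.4 ])]
2.0 [array([-0.5 , -0.93]), array([ 0.33, -0.1 ])]
2.5 [array([-0.5 , -1.43]), array([ 0.33, -0.6 ])]
3.0 [array([-0.5 , -1.93]), array([ 0.33, -1.1 ])]
```

Run:
```python
from h import *
move_to([.495,-.233,.30],quat(.645)); hold(.3)
print(state()['time'],state()['ee_pos'])
d=snap('wrist','w1')
for o in redbar(d): print(o)
t=snap('top','t1')
for o in redbar(t): print(o)
f=t['frame'].astype(int);m=(f[...,2]>200)&(f[...,1]>110)&(f[...,1]<190)&(f[...,0]<60)
n,l,s,c=cv2.connectedComponentsWithStats(m.astype(np.uint8))
P=cloud(t)
for i in range(1,n):
    if s[i,4]>15: print('orange',s[i,4],onplane(t,[c[i]],.088).round(4),np.median(P[l==i],0).round(3))
```

```text
1.8917 [ 0.49473468 -0.23362099  0.29976804]
(array([ 0.49616507, -0.23610785]), array([19.01161575, 58.68875122]), np.float32(0.639351), 1117)
(array([ 0.51618176, -0.21822095]), array([ 7.35455132, 18.33097076]), np.float32(-0.98340046), 17)
orange 513 [[0.5015 0.2062 0.088 ]] [0.501 0.206 0.089]
orange 524 [[0.2889 0.283  0.088 ]] [0.29  0.282 0.089]
orange 69 [[ 0.2947 -0.8055  0.088 ]] [ 0.296 -0.805  0.091]
orange 43 [[ 0.2675 -0.8292  0.088 ]] [ 0.267 -0.829  0.091]
```

View pics/w1.png

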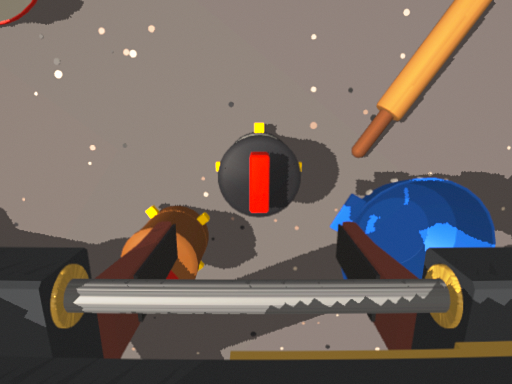

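View pics/t1.png

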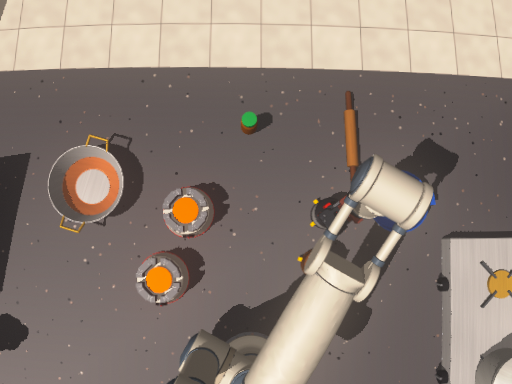

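The wrist view shows the bar at (259,182), in line with the tool. The top view shows that the orange at right is a stove burner, so there are only two bases. Next I'll look at the base with the empty gripper, and get its rough yaw from the top depth first.

```bash
cat >> h.py <<'E'
def collar(d,c0,zr=.105):
    """centre from pad, yaw (mod 90deg) from slot gaps in collar rim seen by depth"""
    P=cloud(d); r=np.hypot(P[...,0]-c0[0],P[...,1]-c0[1])
    f=d['frame'].astype(int)
    q=(abs(P[...,2]-zr)<.006)&(r>.042)&(r<.075)
    v,u=np.nonzero(q); W=onplane(d,np.c_[u,v],zr)[:,:2]
    from scipy.optimize import least_squares
    hull=cv2.convexHull((W*1000).astype(np.float32))
    (cx,cy),R=cv2.minEnclosingCircle((W*1000).astype(np.float32)); c=np.array([cx,cy])/1000
    m=((f[...,2]>200)&(f[...,1]>90)&(f[...,1]<190)&(f[...,0]<70)&(r<.045)).astype(np.uint8)
    M=cv2.moments(m,True); pc=onplane(d,[[M['m10']/M['m00'],M['m01']/M['m00']]],.088)[0,:2]
    # slot: floor (z<.095) points in the ring band
    rr=np.hypot(*(W-c).T); a=np.arctan2(*(W-c).T[::-1]); k=(rr>.05)&(rr<.065)
    h=np.exp(4j*a[k]).mean()
    yaw=wrap(np.angle(-h)/4,np.pi/2)
    rel=np.degrees(wrap(a[k]-yaw,np.pi/2)); 
    hist=np.histogram(np.abs(rel),[0,2,4,6,8,10,12,20,30])[0]
    return dict(c=c,R=R,pad=pc,padA=m.sum(),yaw=yaw,amp=abs(h),hist=hist,n=len(W),W=W)
E
python3 - <<'E'
from h import *
t=dict(np.load('pics/t1.npz')); r=collar(t,[.5013,.206]); r.pop('W'); print(r)
# choose tool yaw = base yaw + k*90 nearest mid-range
for k in range(-2,3):
    y=r['yaw']+k*np.pi/2; j=inverse_kinematics([.501,.206,.195],quat(y)); print(k,y,None if j is None else j[5].round(2))
E
```

```text
{'c': array([0.50019345, 0.20626555]), 'R': 70.21176147460938, 'pad': array([0.50159879, 0.20605008]), 'padA': np.uint64(517), 'yaw': np.float64(0.07701199066386566), 'amp': np.float64(0.18875535331010065), 'hist': array([  0,   0,   0,   8,  24,  26, 102, 123]), 'n': 653}
-2 -3.0645806629259273 -1.32
-1 -1.4937843361310308 None
0 0.07701199066386566 1.82
1 1.6478083174587623 0.25
2 3.218604644253659 -1.32
```

Run:
```python
from h import *
move_to([.501,.206,.28],quat(.077)); hold(.3)
d=snap('wrist','w2'); print(state()['time'],state()['ee_pos'])
r=collar(d,[.501,.206]); W=r.pop('W'); print(r)
from scipy.optimize import least_squares
# outer edge circle fit: outermost points per 5deg, excluding slots
c=r['c'];
for _ in range(3):
    a=np.arctan2(*(W-c).T[::-1]); rr=np.hypot(*(W-c).T); b=((a+np.pi)/np.radians(5)).astype(int)
    E=np.array([W[b==i][rr[b==i].argmax()] for i in np.unique(b)]); I=np.array([W[b==i][rr[b==i].argmin()] for i in np.unique(b)])
    s=least_squares(lambda p:np.hypot(*(E-p[:2]).T)-p[2],[*c,.067],loss='soft_l1',f_scale=.001).x
    s2=least_squares(lambda p:np.hypot(*(I-p[:2]).T)-p[2],[*c,.047],loss='soft_l1',f_scale=.001).x; c=s[:2]
print('outer',s,'inner',s2)
```

```text
3.9583 [0.50117861 0.20559333 0.28003621]
{'c': array([0.50054651, 0.20566881]), 'R': 69.53681182861328, 'pad': array([0.4972849, 0.1955784]), 'padA': np.uint64(2402), 'yaw': np.float64(0.0734495083609854), 'amp': np.float64(0.19439554042148868), 'hist': array([   0,    0,    1,   59,  188,  218,  842, 1042]), 'n': 5333}
outer [0.50043083 0.20574556 0.06807735] inner [0.5017032  0.20592488 0.04801823]
```

View pics/w2.png

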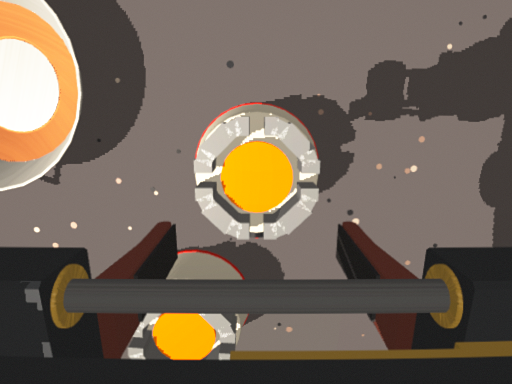

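The view shows collar centre at (257,178) with four clean slots. The fitted radii, 68 and 48 mm, match those given. Centre is (0.501, 0.206), yaw 0.075. Now the grasp.

Run:
```python
from h import *
p=np.array([.4956,-.2348])
move_to([*p,.20],quat(.642)); hold(.1)
move_l([*p,.1185],speed=.12); s=state();print('down',s['ee_pos'],s['ft_force'].round(2))
close(); s=state();print('closed',s['time'],s['ee_pos'],s['ft_force'].round(2),s['finger_gap'],s['finger_force'])
move_l([*p,.28],speed=.15); hold(.3); s=state();print(s['time'],s['ee_pos'],s['ft_force'].round(2),s['moment'].round(3),s['finger_gap'],s['finger_force'])
d=snap('wrist','w3')
```

```text
down [ 0.49599257 -0.23495364  0.11941253] [ 0.38 -0.1   0.82]
closed 7.575 [ 0.4955745  -0.23483635  0.1183349 ] [-0.2  -0.88 -0.81] 0.019758028226393085 29.98976469039917
9.1 [ 0.49549018 -0.23475242  0.27947345] [-0.45 -0.3  -3.65] [ 0.016 -0.014  0.015] 0.01963649876925148 29.988403022289276
```

View pics/w3.png

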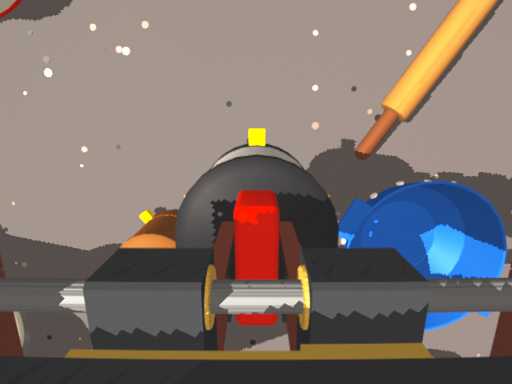

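The jar is held: bar at (257,250), front lug at (257,136). I'll use the lug to check the in-hand offset.

Run:
```python
from h import *
d=dict(np.load('pics/w3.npz'));f=d['frame'].astype(int)
m=(f[...,2]>150)&(f[...,1]>150)&(f[...,0]<90);m[:110]=0;m[160:]=0;m[:,:235]=0;m[:,280:]=0
P=cloud(d);t=np.array([.4955,-.23475]);y=.642
A=np.array([[np.cos(y),np.sin(y)],[np.sin(y),-np.cos(y)]])   # tool x,y in world
v,u=np.nonzero(m); z=.2795-.1185+.027
print(len(u),u.min(),u.max(),v.min(),v.max(),'depth z',np.percentile(P[m][:,2],[5,50,95]).round(4))
q=(onplane(d,np.c_[u,v],z)[:,:2]-t)@A.T; print('tool-frame x,y range',q.min(0),q.max(0),np.median(q,0))
q=q[abs(P[m][:,2]-z)<.003]; print('top-face',q.min(0),q.max(0))
s=state();w=s['ee_rot'];print(w)
```

```text
282 248 264 128 145 depth z [0.1865 0.1883 0.1896]
tool-frame x,y range [ 0.04489482 -0.00680035] [0.05771678 0.00547795] [ 0.05096936 -0.00066825]
top-face [ 0.04489482 -0.00604534] [0.05697326 0.00547795]
[-2.04352627e-04  9.48921824e-01  3.15511152e-01 -2.07504540e-04]
```

```bash
cat >> h.py <<'E'
def st(tag):
    s=state();print(tag,round(s['time'],2),s['ee_pos'].round(4),s['ft_force'].round(2),s['moment'].round(2),round(s['finger_gap'],4),flush=True);return s
E
python3 - <<'E'
from h import *
c=[.501,.2058]; Q=quat(.0745)
move_to([*c,.285],Q); hold(.2); st('over')
move_l([*c,.222],speed=.08); hold(.2); s=st('low')
f0=s['ft_force'][2]; z=.222
while z>.207:
    z-=.0025; move_l([*c,z],speed=.03); s=st('d')
    if s['ft_force'][2]-f0>6: break
snap('wrist','w4');snap('side','s4')
E
```

```text
over 10.97 [0.5013 0.205  0.2849] [ 0.44  0.71 -3.53] [ 0.03 -0.02  0.  ] 0.0196
low 12.1 [0.5012 0.2059 0.2227] [ 0.06  0.17 -2.94] [0.04 0.04 0.  ] 0.0197
d 12.35 [0.5009 0.2058 0.2192] [-0.22 -0.72 -3.61] [ 0.03  0.02 -0.04] 0.02
d 12.6 [0.5009 0.2058 0.2167] [-0.39  1.26 -3.68] [ 0.03 -0.03 -0.05] 0.0201
d 12.85 [0.5009 0.2058 0.2142] [-1.06  0.21 -3.33] [0.04 0.01 0.03] 0.0199
d 13.1 [0.5009 0.2058 0.2118] [-0.21  0.52 -4.46] [-0.   -0.01  0.01] 0.0197
d 13.35 [0.5009 0.2058 0.2092] [-0.03  0.64 -4.17] [ 0.09  0.06 -0.02] 0.0199
d 13.6 [0.5009 0.2058 0.2067] [-0.65 -0.25 -4.14] [0.01 0.01 0.03] 0.0202
```

It passed rim height (TCP 0.2115) with no contact, so the lugs are in the slots. Now pressing.

Run:
```python
from h import *
c=[.501,.2058]; z=.2065
while z>.188:
    z-=.001; move_l([*c,z],speed=.02); hold(.15); s=st('p%.4f'%z)
    f=np.mean([state()['ft_force'][2] for _ in range(3)])
    if f>13: break
hold(.6); st('end')
snap('wrist','w5');snap('side','s5')
```

```text
p0.2055 14.1 [0.5013 0.2059 0.2063] [ 0.38 -0.11  2.52] [ 0.02  0.06 -0.  ] 0.0196
p0.2045 14.5 [0.5012 0.2059 0.2051] [1.14 0.21 4.53] [0.07 0.05 0.02] 0.0194
p0.2035 14.9 [0.5013 0.2059 0.2039] [-0.32  0.08  5.47] [ 0.06 -0.01  0.  ] 0.0201
p0.2025 15.3 [0.5013 0.2058 0.2031] [ 0.04 -0.98  5.18] [ 0.05  0.03 -0.03] 0.02
p0.2015 15.7 [0.5013 0.2058 0.2022] [ 1.3  -0.14  6.47] [0.04 0.1  0.01] 0.0197
p0.2005 16.1 [0.5013 0.2059 0.2013] [ 0.23 -0.38  6.77] [-0.01  0.12  0.04] 0.0198
p0.1995 16.5 [0.5013 0.2059 0.2005] [ 0.32 -1.18  7.41] [-0.01  0.15 -0.02] 0.0198
p0.1985 16.9 [0.5013 0.2058 0.1996] [-0.3  -0.15  7.28] [-0.04  0.23 -0.02] 0.0201
p0.1975 17.3 [0.5013 0.2058 0.1988] [ 0.7  -0.91  8.53] [-0.05  0.2   0.04] 0.0197
p0.1965 17.7 [0.5013 0.2058 0.1979] [ 0.74 -1.31  8.52] [-0.06  0.3   0.  ] 0.0202
p0.1955 18.1 [0.5013 0.2058 0.197 ] [-0.92 -1.38  8.97] [-0.08  0.35  0.01] 0.0197
p0.1945 18.5 [0.5014 0.2058 0.1963] [-1.13 -1.4  10.75] [-0.18  0.35  0.02] 0.0202
p0.1935 18.9 [0.5014 0.2058 0.1962] [-1.82 -1.02 14.37] [-0.36  0.65 -0.05] 0.0198
end 19.5 [0.5014 0.2058 0.1962] [-2.35 -2.45 12.94] [-0.28  0.57 -0.02] 0.0199
```

Hard stop at TCP 0.1962, against 0.1965 expected, at about 13 N. I'll check it in the side view.

Run:
```python
from h import *
d=dict(np.load('pics/s5.npz'))['frame'];w=dict(np.load('pics/w5.npz'))['frame']
cv2.imwrite('pics/v5.png',np.vstack([cv2.resize(d[170:310,170:310],(400,400),interpolation=2),])); 
a=cv2.resize(d[170:310,170:310],(400,400));b=cv2.resize(w[60:260,156:356],(400,400));cv2.imwrite('pics/v5.png',np.hstack([a,b]))
```

```text
(no output)
```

View pics/v5.png

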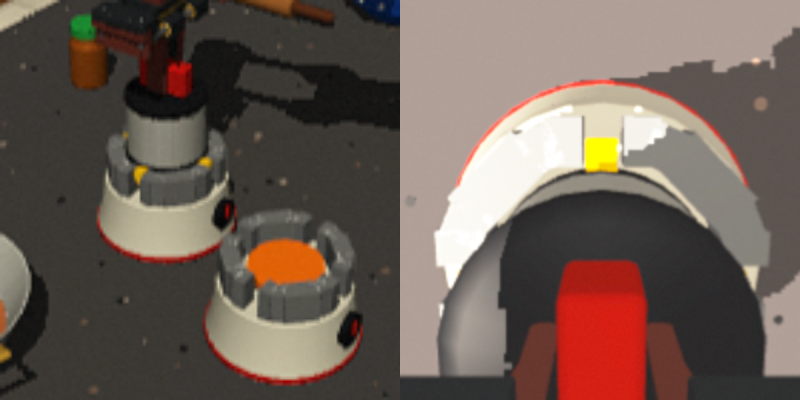

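The jar sits upright in the collar of the right-hand base. Its lugs are centred in the slots and flush with the rim (side crop (140,172) and (205,162), wrist crop (600,153)). The fingers are still gripping, so I'm handing it in.

Run:
```python
from h import *
st('before'); print(job_done())
```

```text
before 19.6 [0.5014 0.2058 0.1962] [-0.65 -1.32 14.01] [-0.31  0.58 -0.04] 0.0197
the job is handed in; nothing more can be done
None
```

I handed the job in at about 19.6 s: the chutney jar is meshed in the right-hand base, pressed to its stop at about 14 N and still gripped; the judge returned no verdict.

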